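Clear the safety cabinet: sort samples, reagents and the used vial

TASK

Clear up the work area of the safety cabinet: stand the two red-capped sample containers in the red tray and the two blue-capped reagent containers in the blue tray, one container to a bay, and stand the open, empty vial in the yellow discard tray. Never tip a container over, and leave the cold block and the roll of tape where they are.

Things in the scene. Friction and masses are not known exactly. Their poses are not given: they have to be found in the camera images.
- sample_slim_center (a point): Slim white plastic sample bottle, standing upright, 36 mm in diameter and 80 mm high overall, with an equally wide red screw cap on the top 18 mm and a white band round the lower part. Point: its centre, on the axis, 40 mm above its underside; z along the axis, up. Loose, rigid, straight-sided for gripping, 40 to 170 g.
- sample_wide_center (a point): Wide white plastic sample jar, standing upright, 46 mm in diameter and 70 mm high overall, with an equally wide red screw cap on the top 18 mm and a white band round the lower part. Point: its centre, on the axis, 35 mm above its underside; z along the axis, up. Loose, rigid, straight-sided for gripping, 40 to 170 g.
- reagent_slim_center (a point): Slim amber glass reagent bottle, standing upright, 36 mm in diameter and 80 mm high overall, with an equally wide blue screw cap on the top 18 mm and a white band round the lower part. Point: its centre, on the axis, 40 mm above its underside; z along the axis, up. Loose, rigid, straight-sided for gripping, 40 to 170 g.
- reagent_wide_center (a point): Wide amber glass reagent jar, standing upright, 46 mm in diameter and 70 mm high overall, with an equally wide blue screw cap on the top 18 mm and a white band round the lower part. Point: its centre, on the axis, 35 mm above its underside; z along the axis, up. Loose, rigid, straight-sided for gripping, 40 to 170 g.
- vial_center (a point): Empty used vial of pale bluish clear glass without a cap, open at the top, standing upright, straight-sided, 40 mm in diameter, 70 mm high, walls 3 mm. Point: its centre, on the axis, 35 mm above its underside; z along the axis, up. Loose, 35 to 65 g.
- red_tray: Fixed red plastic tray, 74 x 144 mm, 18 mm high, walls and floor 4 mm thick. A cross wall (also 18 mm high) parts it into two open bays side by side along the tray's y axis, each 66 mm (x) by 66 mm (y) inside; bay centres lie at y = +35 mm and y = -35 mm in the tray's frame. Origin: centre of the underside, on the table; x is the short horizontal axis, y the long one, z up.
- blue_tray: Fixed blue plastic tray, 74 x 144 mm, 18 mm high, walls and floor 4 mm thick. A cross wall (also 18 mm high) parts it into two open bays side by side along the tray's y axis, each 66 mm (x) by 66 mm (y) inside; bay centres lie at y = +35 mm and y = -35 mm in the tray's frame. Origin: centre of the underside, on the table; x is the short horizontal axis, y the long one, z up.
- yellow_tray: Fixed yellow plastic discard tray, one open bay, 74 x 74 mm outside, 66 x 66 mm inside, 18 mm high, walls and floor 4 mm thick. Origin: centre of the underside, on the table; z up.
- cold_block: Bystander: square aluminium cold block, 50 x 50 mm, 36 mm high, with small dark holes in its top; loose, stands among the containers. Origin: centre of its underside; z up.
- tape_roll: Bystander: green roll of tape lying flat, 54 mm in diameter, 24 mm high, with a 36 mm hole; loose, lies among the containers. Origin: centre of its underside; z up.

How it is judged:
By the outcome, as a careful person would: the job done as asked, in the order asked, and still so for the second after the job is handed in, with the robot touching nothing.
It also fails if it takes over 120 s, if anything falls off the work surface, if the arm or the gripper's body presses on something with over 40 N, if the wrist force passes 120 N, or if a joint passes its speed limit or range.

ROBOT

A 6-joint arm with a two-finger parallel gripper is mounted at the origin on the work surface. World frame = base frame: x ahead of the robot, y to its left, z up, the work surface at z = 0. Lengths are in m, angles in rad, forces in N, time in s.
With the tool pointing down it reaches from about 0.225 to 0.875 m from the base axis. Payload 3.4 kg.
Tool frame: the origin (TCP) lies midway between the tips of the shut fingers; the grasp point (between the pads) lies 19 mm behind it (manip.grip_point_offset is the distance from the TCP to the grasp point, in m); z points along the fingers, y is the line along which they close (so a half turn about z gives the same grasp; the last joint's range is limited). The gripper opens to 85 mm and grips with 20 to 120 N. Pads are 22 mm wide; open, the fingers measure 114 mm over their backs; the gripper's body (76 mm by 85 mm) begins 54 mm behind the grasp point. The pads swing forward as they close: fully open they stand 13 mm farther back than shut.
Start: joints at [-0.121, 0.276, 1.505, -0, 1.361, -0.121], TCP at [0.575, -0, 0.231] pointing down, gripper open.
Joint ranges: [-2.89, 2.89], [-0.75, 2.08], [0.22, 2.7], [-1.18, 4.32], [0.11, 2.71], [-2.7, 2.7]. Speed limits (rad/s): [2.57, 2.57, 3.14, 3.14, 3.14, 3.14].

INTERFACE

Orientations are given as a unit quaternion [w, x, y, z].
In Python, from rig import manip gives the robot as it stands.
- The arm moves only by the shell command python3 -m handwheel 'ROWS' [FORCE]. ROWS is JSON, a list of rows, each an object with "translation": the shift along the tool's x, y, z in m, a list of three; "angular": the turn, a rotation vector about the tool's x, y, z in degrees, a list of three; "hand": the closure, from 0 (fully open) to 1 (shut). A call has 1 to 10 rows; each row shifts and turns the commanded pose from where the row before left it, along the tool's axes as they then stand; what a row does not reach is not made up. A row lasts 1/12 s, in which the tool goes at most 41.7 mm and 7.16 degrees, less where a joint would pass 70% of its speed; a pose out of reach is approached as far as the arm can. A call with a gripper value outside its range is refused whole. The fingers move at their own pace and stop on an object; FORCE is the grip in N (left out, the last holds). Time passes only in rows, so rows that do not move let the fingers close. It gives the time, the measured TCP pose, the force, the opening and the grip force at its end, in the units of the state.
- manip.get_state(): the state, without advancing time (a new reading comes with each control period).
- manip.get_image(name): name is "scene" or "side" or "wrist"; returns the picture (384x512x3 uint8, red, green, blue); there is no depth.
- manip.camera_info(name): a dict with "camera_matrix" (3x3 intrinsics, pixels), "eye" and "orientation" of the camera in the world; the wrist camera has in their place "tool_from_camera" (4x4, takes a point from camera to tool coordinates, whose origin is the TCP and whose axes are the flange's). Camera axes: x right, y down, z forward; pixel columns grow to the right and rows downward; lengths in m; the calibration is good to about 2 mm. A picture is of the moment at which its call begins: read the wrist's pose just before it. camera_info takes no time and is no camera call.
- manip.sign_off(): hands the job in; it is judged then, once.
The state is a dict: "clock": time; "qpos": joint angles; "qd": joint speeds; "effort": joint torques, N m; "position": TCP position; "ee_rot": TCP orientation; "contact_force": force on the tool from outside, world axes, zero at the start; "moment": the same for the moment, N m; "width": finger opening in m; "gripper_force": force on a finger pad.
Only numpy, scipy, OpenCV 4.12 (cv2) and the standard library are available. Lean on these libraries where they do the work, as an engineer would, in place of code of your own. Each camera call takes 0.05 s, during which the arm holds its last target. There are 200 camera calls.

## Working session

There is one attempt and no reset: what is moved stays moved. The work goes in short steps, Python scripts to look and compute and a shell command to move; the robot and the scene stay as the last step left them, time stands still between calls to the robot, and variables do not carry over. Pictures are saved under pics/ and viewed, at most 14 in all, crops included, and the job is handed in when it is done.

```bash
mkdir -p pics; ls; python3 - <<'E'
from rig import manip
import cv2,numpy as np
np.set_printoptions(precision=4,suppress=True)
for n in ["scene","side","wrist"]:
    cv2.imwrite(f"pics/{n}0.png",cv2.cvtColor(manip.get_image(n),cv2.COLOR_RGB2BGR)); print(n,manip.camera_info(n))
print(manip.get_state(),manip.grip_point_offset)
E
```

```text
pics
scene {'camera_matrix': array([[479.0701,   0.    , 254.1355],
       [  0.    , 479.0701, 195.0544],
       [  0.    ,   0.    ,   1.    ]]), 'eye': array([1.2566, 0.4194, 0.9512]), 'orientation': array([-0.1803,  0.4701,  0.803 , -0.3188])}
side {'camera_matrix': array([[386.4555,   0.    , 254.7442],
       [  0.    , 386.4555, 187.2292],
       [  0.    ,   0.    ,   1.    ]]), 'eye': array([ 0.4321, -0.687 ,  0.7242]), 'orientation': array([-0.3948,  0.9164, -0.0604,  0.0278])}
wrist {'camera_matrix': array([[328.4683,   0.    , 260.965 ],
       [  0.    , 328.4683, 197.7633],
       [  0.    ,   0.    ,   1.    ]]), 'tool_from_camera': array([[-0.0016, -0.9628, -0.2702,  0.0682],
       [ 1.    , -0.0016, -0.0002,  0.001 ],
       [-0.0003, -0.2702,  0.9628, -0.1431],
       [ 0.    ,  0.    ,  0.    ,  1.    ]])}
{'clock': 0.15, 'qpos': array([-0.121 ,  0.2764,  1.5058, -0.    ,  1.3607, -0.121 ]), 'qd': array([ 0.0005, -0.0025, -0.0028,  0.0003, -0.0024,  0.0013]), 'effort': array([  0.001 , -41.7144, -24.6032,  -0.0001,   0.0076,  -0.    ]), 'position': array([0.5746, 0.    , 0.2306]), 'ee_rot': array([-0.0005,  0.7071,  0.7071, -0.0004]), 'contact_force': array([-0.8336,  0.0605, -0.3173]), 'moment': array([ 0.0008, -0.0116, -0.0028]), 'gripper_force': 0.0, 'width': 0.08536443546458575} 0.0187
```

View pics/scene0.png

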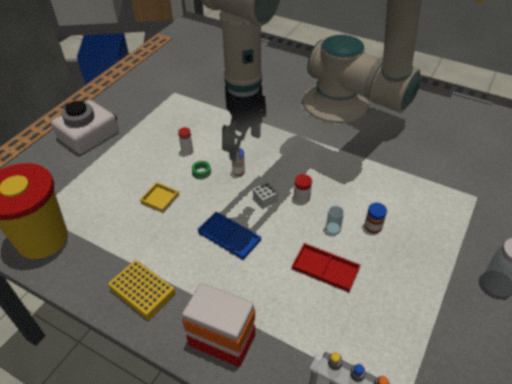

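View pics/side0.png

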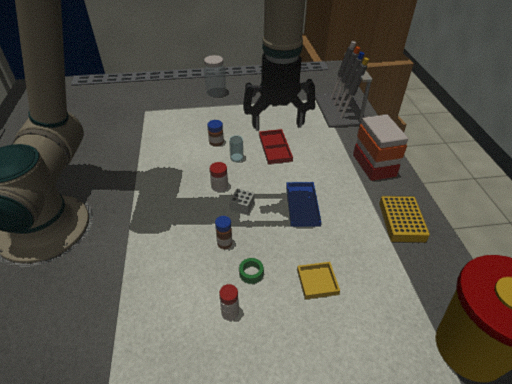

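View pics/wrist0.png

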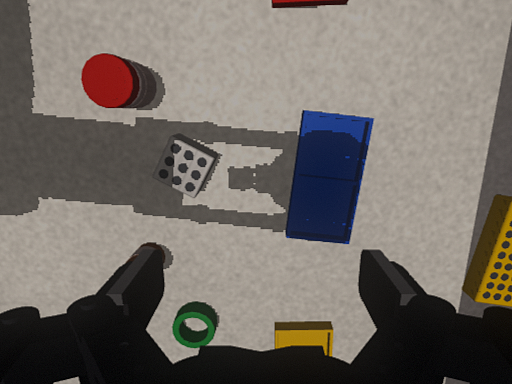

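The overview pictures show five containers in a column. In the side view, from low y to high y: red slim (229,295), amber slim (223,230), red wide (219,176), vial (236,148), blue wide (215,132). The trays are to the right: yellow (318,280), blue (303,204), red (276,146). The cold block is at (243,201) and the tape at (251,270).

```bash
cat > h.py <<'E'
from rig import manip
import cv2,numpy as np
from scipy.spatial.transform import Rotation as R
np.set_printoptions(precision=4,suppress=True)
def cam(n,st=None):
    c=manip.camera_info(n);K=c["camera_matrix"]
    if n=="wrist":
        T=np.eye(4);T[:3,:3]=R.from_quat(st["ee_rot"],scalar_first=True).as_matrix();T[:3,3]=st["position"]
        M=T@c["tool_from_camera"];return K,M[:3,:3],M[:3,3]
    return K,R.from_quat(c["orientation"],scalar_first=True).as_matrix(),c["eye"]
def ray(C,uv):
    K,Rm,e=C;d=Rm@np.linalg.solve(K,[uv[0],uv[1],1]);return e,d/np.linalg.norm(d)
def plane(C,uv,z):
    e,d=ray(C,uv);return e+d*(z-e[2])/d[2]
def tri(C1,p1,C2,p2):
    A=np.zeros((3,3));b=np.zeros(3)
    for C,p in((C1,p1),(C2,p2)):
        e,d=ray(C,p);P=np.eye(3)-np.outer(d,d);A+=P;b+=P@e
    return np.linalg.solve(A,b)
RANGES={"red":[((0,140,60),(6,255,255)),((174,140,60),(180,255,255))],"blue":[((108,140,50),(125,255,255))],
"yellow":[((18,140,80),(32,255,255))],"green":[((55,120,40),(90,255,255))]}
def blobs(img,col,mn=25):
    h=cv2.cvtColor(img,cv2.COLOR_RGB2HSV);m=sum(cv2.inRange(h,np.array(a),np.array(b)) for a,b in RANGES[col])
    cs=cv2.findContours(m,cv2.RETR_EXTERNAL,cv2.CHAIN_APPROX_NONE)[0]
    out=[]
    for c in cs:
        if cv2.contourArea(c)<mn: continue
        M=cv2.moments(c);out.append((M["m10"]/M["m00"],M["m01"]/M["m00"],cv2.contourArea(c),c))
    return out
E
python3 - <<'E'
from h import *
for n in["scene","side"]:
    img=cv2.cvtColor(cv2.imread(f"pics/{n}0.png"),cv2.COLOR_BGR2RGB);C=cam(n)
    for col in RANGES:
        for u,v,a,c in blobs(img,col):
            b=cv2.boundingRect(c); p=plane(C,(u,v),0.065)
            if not(.2<p[0]<.75 and abs(p[1])<.45): continue
            print(n,col,round(u,1),round(v,1),a,b,"z.065",p[:2],"z.01",plane(C,(u,v),.01)[:2])
            if a>250:
                r=cv2.boxPoints(cv2.minAreaRect(c)); print("   rim pts",[plane(C,q,.018)[:2].round(3).tolist() for q in r])
E
```

```text
scene red 325.9 266.9 1628.5 (293, 244, 67, 47) z.065 [0.6549 0.2507] z.01 [0.6176 0.2402]
   rim pts [[0.666, 0.173], [0.585, 0.161], [0.579, 0.308], [0.658, 0.313]]
scene red 302.6 181.4 181.0 (295, 174, 17, 16) z.065 [0.44   0.0908] z.01 [0.3893 0.0704]
scene red 183.9 132.2 70.5 (179, 128, 11, 10) z.065 [ 0.4255 -0.2949] z.01 [ 0.374  -0.3392]
scene blue 229.4 235.0 1346.5 (199, 213, 61, 46) z.065 [0.6825 0.0168] z.01 [ 0.6469 -0.0082]
   rim pts [[0.683, -0.079], [0.599, -0.092], [0.62, 0.066], [0.698, 0.072]]
scene blue 376.9 210.8 195.0 (369, 203, 17, 17) z.065 [0.4432 0.2931] z.01 [0.3928 0.2852]
scene yellow 158.9 196.6 569.5 (141, 183, 37, 28) z.065 [ 0.664  -0.2033] z.01 [ 0.6273 -0.242 ]
   rim pts [[0.668, -0.272], [0.57, -0.279], [0.595, -0.2], [0.688, -0.197]]
scene green 200.3 168.5 167.5 (193, 162, 17, 15) z.065 [ 0.5283 -0.169 ] z.01 [ 0.4831 -0.2055]
side red 228.3 292.6 213.0 (220, 285, 18, 19) z.065 [ 0.4369 -0.2823] z.01 [ 0.4373 -0.2485]
side red 217.8 167.9 136.0 (210, 162, 17, 15) z.065 [0.4404 0.09  ] z.01 [0.4411 0.1548]
side red 275.0 145.3 688.0 (260, 129, 33, 34) z.065 [0.6058 0.1667] z.01 [0.6203 0.238 ]
   rim pts [[0.578, 0.301], [0.657, 0.333], [0.658, 0.161], [0.587, 0.136]]
side blue 222.6 221.8 132.0 (215, 216, 16, 15) z.065 [ 0.4392 -0.0995] z.01 [ 0.4398 -0.0505]
side blue 300.1 188.0 115.5 (287, 182, 27, 13) z.065 [ 0.6379 -0.0131] z.01 [0.655  0.0431]
side blue 214.4 124.0 85.5 (208, 120, 14, 10) z.065 [0.4433 0.2936] z.01 [0.4442 0.3755]
side yellow 317.8 278.9 1007.5 (298, 262, 42, 36) z.065 [ 0.6158 -0.2747] z.01 [ 0.6312 -0.2403]
   rim pts [[0.591, -0.208], [0.671, -0.194], [0.666, -0.282], [0.593, -0.293]]
side green 250.9 268.0 333.0 (240, 258, 23, 21) z.065 [ 0.4873 -0.2318] z.01 [ 0.4919 -0.1939]
   rim pts [[0.47, -0.17], [0.519, -0.176], [0.511, -0.228], [0.465, -0.222]]
```

```bash
cat > look.py <<'E'
# wrist look: caps on their mid/top plane, trays; python3 look.py NAME ZTOP
from h import *
import sys
nm,z=sys.argv[1],float(sys.argv[2])
st=manip.get_state();img=manip.get_image("wrist");C=cam("wrist",st)
cv2.imwrite(f"pics/{nm}.png",cv2.cvtColor(img,cv2.COLOR_RGB2BGR))
print("t",round(st["clock"],1),"pos",st["position"],"F",st["contact_force"],"w",st["width"],"rpy",R.from_quat(st["ee_rot"],scalar_first=True).as_euler("ZYX",degrees=True))
for col in RANGES:
    for u,v,a,c in blobs(img,col,300):
        (cx,cy),wh,an=cv2.minAreaRect(c);(ex,ey),ax,_=cv2.fitEllipse(c)
        x,y,w,h=cv2.boundingRect(c);edge=x<2 or y<2 or x+w>509 or y+h>381
        print(col,"px",round(u),round(v),"area",a,"EDGE" if edge else "","top@z",plane(C,(ex,ey),z)[:2],"minrect@.018",plane(C,(cx,cy),.018)[:2])
        if a>2500: print("   rim",[plane(C,q,.018)[:2].round(3).tolist() for q in cv2.approxPolyDP(cv2.convexHull(c),8,True)[:,0].astype(float)][:6])
E
python3 -m handwheel '[{"translation":[0.018,-0.027,0.006],"angular":[0,0,0],"hand":0},{"translation":[0.018,-0.027,0.006],"angular":[0,0,0],"hand":0},{"translation":[0.018,-0.027,0.006],"angular":[0,0,0],"hand":0},{"translation":[0.018,-0.027,0.006],"angular":[0,0,0],"hand":0},{"translation":[0.018,-0.027,0.006],"angular":[0,0,0],"hand":0},{"translation":[0,0,0],"angular":[0,0,0],"hand":0},{"translation":[0,0,0],"angular":[0,0,0],"hand":0}]' 30
python3 look.py w1 0.07
```

```text
clock: 0.73
position: [0.4383, 0.0907, 0.2011]
ee_rot: [-0.0, 0.706, 0.708, -0.0]
contact_force: [0.4, -0.4, 1.1]
width: 0.0855
gripper_force: 0.0
t 0.7 pos [0.4383 0.0907 0.2011] F [ 0.3611 -0.3962  1.0528] w 0.08549458545839124 rpy [  90.1181    0.0076 -179.9566]
red px 262 188 area 1887.5  top@z [0.4402 0.0902] minrect@.018 [0.4402 0.0775]
red px 455 50 area 6762.0 EDGE top@z [0.591  0.1989] minrect@.018 [0.6223 0.208 ]
   rim [[0.656, 0.249], [0.659, 0.168], [0.586, 0.164], [0.582, 0.248]]
blue px 457 250 area 6026.5  top@z [0.6178 0.0322] minrect@.018 [0.649  0.0059]
   rim [[0.62, 0.064], [0.692, 0.055], [0.679, -0.072], [0.61, -0.027]]
```

View pics/w1.png

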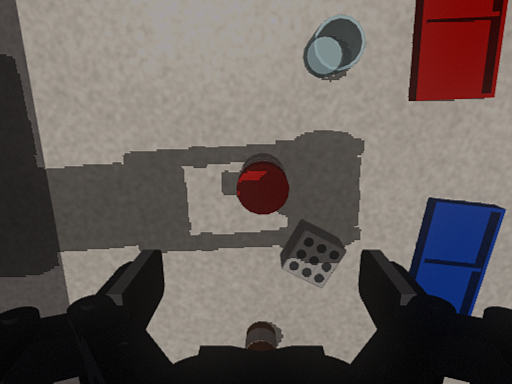

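The red wide cap is centred at (262,188). The cold block (313,254) and vial (335,47) are clear of the fingers' path. The blue tray is turned a few degrees. I'm going down to grasp.

```bash
python3 -m handwheel '[{"translation":[0,0.002,0.034],"angular":[0,0,0],"hand":0},{"translation":[0,0,0.034],"angular":[0,0,0],"hand":0},{"translation":[0,0,0.034],"angular":[0,0,0],"hand":0},{"translation":[0,0,0.034],"angular":[0,0,0],"hand":0},{"translation":[0,0,0.034],"angular":[0,0,0],"hand":0},{"translation":[0,0,0],"angular":[0,0,0],"hand":0},{"translation":[0,0,0],"angular":[0,0,0],"hand":0.3},{"translation":[0,0,0],"angular":[0,0,0],"hand":1},{"translation":[0,0,0],"angular":[0,0,0],"hand":1},{"translation":[0,0,0],"angular":[0,0,0],"hand":1}]' 30
python3 -m handwheel '[{"translation":[0,0,0],"angular":[0,0,0],"hand":1},{"translation":[0,0,0],"angular":[0,0,0],"hand":1},{"translation":[0,0,0],"angular":[0,0,0],"hand":1},{"translation":[0,0,0],"angular":[0,0,0],"hand":1}]' 30
```

```text
clock: 1.62
position: [0.4438, 0.0899, 0.0334]
ee_rot: [0.001, 0.707, 0.707, 0.001]
contact_force: [-0.4, -0.9, 1.4]
width: 0.0454
gripper_force: 30.6
clock: 1.95
position: [0.4438, 0.0899, 0.0334]
ee_rot: [0.002, 0.707, 0.707, 0.002]
contact_force: [-0.6, -0.3, 6.9]
width: 0.0451
gripper_force: 31.0
```

```bash
python3 -m handwheel '[{"translation":[0,0,-0.02],"angular":[0,0,0],"hand":1},{"translation":[0,0,-0.035],"angular":[0,0,0],"hand":1},{"translation":[0,0,-0.035],"angular":[0,0,0],"hand":1},{"translation":[0,0,-0.035],"angular":[0,0,0],"hand":1},{"translation":[0,0,0],"angular":[0,0,0],"hand":1}]'
python3 -m handwheel '[{"translation":[0.018,0.017,0],"angular":[0,0,0],"hand":1},{"translation":[0.025,0.024,0],"angular":[0,0,0],"hand":1},{"translation":[0.025,0.024,0],"angular":[0,0,0],"hand":1},{"translation":[0.025,0.024,0],"angular":[0,0,0],"hand":1},{"translation":[0.025,0.024,0],"angular":[0,0,0],"hand":1},{"translation":[0.025,0.024,0],"angular":[0,0,0],"hand":1},{"translation":[0.025,0.024,0],"angular":[0,0,0],"hand":1},{"translation":[0.015,0.015,0],"angular":[0,0,0],"hand":1},{"translation":[0,0,0],"angular":[0,0,0],"hand":1},{"translation":[0,0,0],"angular":[0,0,0],"hand":1}]'
python3 look.py w2 0.19
```

```text
clock: 2.37
position: [0.4471, 0.0904, 0.1638]
ee_rot: [0.005, 0.707, 0.707, 0.006]
contact_force: [1.6, -0.1, -0.7]
width: 0.0453
gripper_force: 31.5
clock: 3.2
position: [0.6181, 0.2736, 0.1556]
ee_rot: [-0.0, 0.707, 0.708, -0.0]
contact_force: [0.1, 0.3, -2.1]
width: 0.0452
gripper_force: 31.5
t 3.2 pos [0.6181 0.2736 0.1556] F [ 0.1096  0.3237 -2.1192] w 0.04522741602732885 rpy [  90.0738    0.0295 -179.9592]
red px 261 296 area 10015.0  top@z [0.619  0.2732] minrect@.018 [0.6189 0.1647]
   rim [[0.636, 0.219], [0.67, 0.191], [0.676, 0.146], [0.648, 0.11], [0.591, 0.109], [0.563, 0.144]]
red px 260 173 area 4511.5  top@z [0.6187 0.3171] minrect@.018 [0.6168 0.2759]
   rim [[0.653, 0.31], [0.656, 0.238], [0.583, 0.241], [0.581, 0.308]]
blue px 24 176 area 2756.5 EDGE top@z [0.5392 0.3192] minrect@.018 [0.4166 0.2819]
   rim [[0.443, 0.286], [0.421, 0.258], [0.387, 0.26], [0.397, 0.306], [0.426, 0.308]]
```

View pics/w2.png

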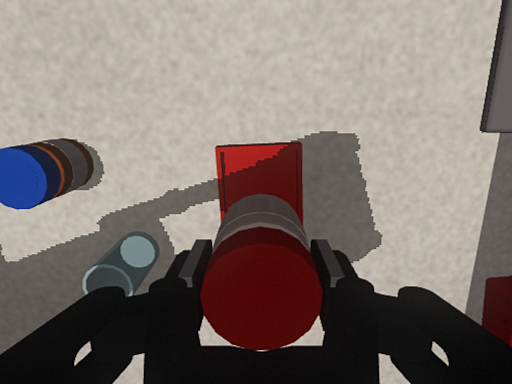

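The jar (261,296) is held upright above the +y bay, and the far rim edge at (260,145) matches my tray estimate. Lowering it.

```bash
python3 -m handwheel '[{"translation":[0,0,0.03],"angular":[0,0,0],"hand":1},{"translation":[0,0,0.03],"angular":[0,0,0],"hand":1},{"translation":[0,0,0.025],"angular":[0,0,0],"hand":1},{"translation":[0,0,0.015],"angular":[0,0,0],"hand":1},{"translation":[0,0,0.011],"angular":[0,0,0],"hand":1},{"translation":[0,0,0.004],"angular":[0,0,0],"hand":1},{"translation":[0,0,0],"angular":[0,0,0],"hand":1},{"translation":[0,0,0],"angular":[0,0,0],"hand":1},{"translation":[0,0,0],"angular":[0,0,0],"hand":1}]'
```

```text
clock: 4.0
position: [0.619, 0.2731, 0.043]
ee_rot: [0.001, 0.707, 0.707, 0.001]
contact_force: [0.1, 0.6, -0.6]
width: 0.0453
gripper_force: 31.5
```

```bash
python3 -m handwheel '[{"translation":[0,0,0.003],"angular":[0,0,0],"hand":1},{"translation":[0,0,0.002],"angular":[0,0,0],"hand":1},{"translation":[0,0,0],"angular":[0,0,0],"hand":1},{"translation":[0,0,0],"angular":[0,0,0],"hand":1}]'
```

```text
clock: 4.33
position: [0.6187, 0.2732, 0.0374]
ee_rot: [0.001, 0.707, 0.707, 0.001]
contact_force: [-0.3, -0.2, 4.1]
width: 0.045
gripper_force: 31.8
```

```bash
python3 -m handwheel '[{"translation":[0,0,0],"angular":[0,0,0],"hand":0.3},{"translation":[0,0,0],"angular":[0,0,0],"hand":0},{"translation":[0,0,0],"angular":[0,0,0],"hand":0},{"translation":[0,0,0],"angular":[0,0,0],"hand":0},{"translation":[0,0,0],"angular":[0,0,0],"hand":0},{"translation":[0,0,-0.02],"angular":[0,0,0],"hand":0},{"translation":[0,0,-0.035],"angular":[0,0,0],"hand":0},{"translation":[0,0,-0.035],"angular":[0,0,0],"hand":0},{"translation":[0,0,-0.035],"angular":[0,0,0],"hand":0},{"translation":[0,0,-0.035],"angular":[0,0,0],"hand":0}]'
python3 -m handwheel '[{"translation":[-0.036,-0.012,0],"angular":[0,0,0],"hand":0},{"translation":[-0.036,-0.012,0],"angular":[0,0,0],"hand":0},{"translation":[-0.036,-0.012,0],"angular":[0,0,0],"hand":0},{"translation":[-0.036,-0.012,0],"angular":[0,0,0],"hand":0},{"translation":[-0.036,-0.012,0],"angular":[0,0,0],"hand":0},{"translation":[-0.036,-0.012,0],"angular":[0,0,0],"hand":0},{"translation":[-0.036,-0.012,0],"angular":[0,0,0],"hand":0},{"translation":[0,0,0],"angular":[0,0,0],"hand":0}]'
python3 look.py w3 0.08
```

```text
clock: 5.17
position: [0.6177, 0.2729, 0.1977]
ee_rot: [-0.0, 0.707, 0.707, -0.0]
contact_force: [0.5, -0.6, 0.8]
width: 0.0852
gripper_force: 0.0
clock: 5.83
position: [0.5315, 0.0153, 0.1963]
ee_rot: [0.001, 0.709, 0.705, -0.002]
contact_force: [0.3, 0.2, 0.7]
width: 0.0854
gripper_force: 0.0
t 5.8 pos [0.5315 0.0153 0.1963] F [0.3305 0.1508 0.7293] w 0.08536875468884211 rpy [  89.7245    0.238  -179.8727]
red px 359 3 area 541.0 EDGE top@z [0.5852 0.1514] minrect@.018 [0.6231 0.1669]
blue px 163 323 area 790.5  top@z [ 0.4414 -0.108 ] minrect@.018 [ 0.4218 -0.1544]
blue px 376 191 area 8981.0  top@z [0.6265 0.0148] minrect@.018 [ 0.6509 -0.0079]
   rim [[0.619, 0.063], [0.693, 0.055], [0.677, -0.081], [0.605, -0.079]]
```

```bash
python3 -m handwheel '[{"translation":[-0.0335,-0.011,0],"angular":[0,0,0],"hand":0},{"translation":[-0.0335,-0.011,0],"angular":[0,0,0],"hand":0},{"translation":[-0.0335,-0.011,0],"angular":[0,0,0],"hand":0},{"translation":[-0.0335,-0.011,0],"angular":[0,0,0],"hand":0},{"translation":[-0.0335,-0.011,0],"angular":[0,0,0],"hand":0},{"translation":[-0.0335,-0.011,0],"angular":[0,0,0],"hand":0},{"translation":[-0.0335,-0.011,0],"angular":[0,0,0],"hand":0},{"translation":[-0.0335,-0.011,0],"angular":[0,0,0],"hand":0},{"translation":[-0.0335,-0.011,0],"angular":[0,0,0],"hand":0},{"translation":[0,0,0],"angular":[0,0,0],"hand":0}]'
python3 look.py w4 0.08
```

```text
clock: 6.72
position: [0.4347, -0.286, 0.1964]
ee_rot: [0.002, 0.708, 0.706, -0.001]
contact_force: [0.9, -0.1, 0.5]
width: 0.0853
gripper_force: 0.0
t 6.7 pos [ 0.4347 -0.286   0.1964] F [ 0.9464 -0.1387  0.5008] w 0.08530643998525834 rpy [ 89.7762   0.2523 179.9775]
red px 259 193 area 917.5  top@z [ 0.4343 -0.2871] minrect@.018 [ 0.4346 -0.3042]
yellow px 463 128 area 5936.5  top@z [ 0.5926 -0.2357] minrect@.018 [ 0.6313 -0.2407]
   rim [[0.666, -0.205], [0.667, -0.277], [0.594, -0.279], [0.593, -0.206]]
green px 321 84 area 2623.5  top@z [ 0.4809 -0.2033] minrect@.018 [ 0.4913 -0.2   ]
   rim [[0.5, -0.176], [0.514, -0.187], [0.516, -0.209], [0.501, -0.226], [0.483, -0.226], [0.467, -0.21]]
```

View pics/w4.png

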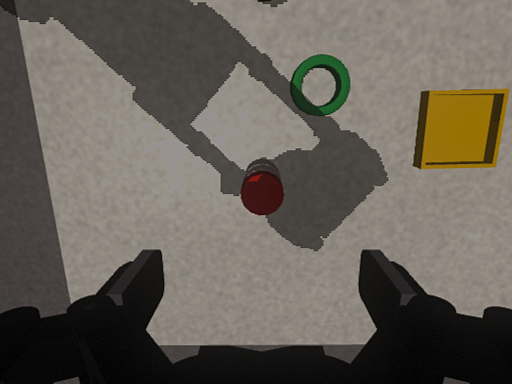

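The red slim cap at (262,190) is directly below the tool, and the tape (321,85) is clear of the fingers. Going down to grasp.

```bash
python3 -m handwheel '[{"translation":[-0.001,0,0.032],"angular":[0,0,0],"hand":0},{"translation":[0,0,0.032],"angular":[0,0,0],"hand":0},{"translation":[0,0,0.032],"angular":[0,0,0],"hand":0},{"translation":[0,0,0.032],"angular":[0,0,0],"hand":0},{"translation":[0,0,0.028],"angular":[0,0,0],"hand":0},{"translation":[0,0,0],"angular":[0,0,0],"hand":0},{"translation":[0,0,0],"angular":[0,0,0],"hand":0.4},{"translation":[0,0,0],"angular":[0,0,0],"hand":1},{"translation":[0,0,0],"angular":[0,0,0],"hand":1},{"translation":[0,0,0],"angular":[0,0,0],"hand":1}]' 30
python3 -m handwheel '[{"translation":[0,0,0],"angular":[0,0,0],"hand":1},{"translation":[0,0,0],"angular":[0,0,0],"hand":1},{"translation":[0,0,0],"angular":[0,0,0],"hand":1}]' 30
```

```text
clock: 7.6
position: [0.4365, -0.2822, 0.0422]
ee_rot: [0.002, 0.707, 0.707, 0.0]
contact_force: [0.1, 0.3, 0.8]
width: 0.0385
gripper_force: 0.0
clock: 7.85
position: [0.4363, -0.2823, 0.0421]
ee_rot: [0.002, 0.707, 0.707, 0.0]
contact_force: [-0.0, 0.7, 6.9]
width: 0.0357
gripper_force: 31.4
```

```bash
python3 -m handwheel '[{"translation":[0,0,-0.02],"angular":[0,0,0],"hand":1},{"translation":[0,0,-0.037],"angular":[0,0,0],"hand":1},{"translation":[0,0,-0.037],"angular":[0,0,0],"hand":1},{"translation":[0,0,-0.037],"angular":[0,0,0],"hand":1},{"translation":[0.02,0.008,0],"angular":[0,0,0],"hand":1},{"translation":[0.037,0.014,0],"angular":[0,0,0],"hand":1},{"translation":[0.037,0.014,0],"angular":[0,0,0],"hand":1},{"translation":[0.037,0.014,0],"angular":[0,0,0],"hand":1},{"translation":[0.037,0.014,0],"angular":[0,0,0],"hand":1},{"translation":[0.037,0.014,0],"angular":[0,0,0],"hand":1}]'
python3 -m handwheel '[{"translation":[0.037,0.014,0],"angular":[0,0,0],"hand":1},{"translation":[0.037,0.014,0],"angular":[0,0,0],"hand":1},{"translation":[0.037,0.014,0],"angular":[0,0,0],"hand":1},{"translation":[0.037,0.014,0],"angular":[0,0,0],"hand":1},{"translation":[0.037,0.014,0],"angular":[0,0,0],"hand":1},{"translation":[0.037,0.014,0],"angular":[0,0,0],"hand":1},{"translation":[0.037,0.014,0],"angular":[0,0,0],"hand":1},{"translation":[0.02,0.008,0],"angular":[0,0,0],"hand":1},{"translation":[0,0,0],"angular":[0,0,0],"hand":1},{"translation":[0,0,0],"angular":[0,0,0],"hand":1}]'
python3 look.py w5 0.205
```

```text
clock: 8.68
position: [0.5133, -0.0749, 0.1721]
ee_rot: [0.001, 0.707, 0.707, 0.0]
contact_force: [0.2, -1.5, -0.7]
width: 0.035
gripper_force: 31.1
clock: 9.52
position: [0.6189, 0.2034, 0.1712]
ee_rot: [0.0, 0.706, 0.708, -0.0]
contact_force: [-1.1, -0.6, -0.5]
width: 0.0355
gripper_force: 31.1
t 9.5 pos [0.6189 0.2034 0.1712] F [-1.0768 -0.6079 -0.4802] w 0.03547520165795483 rpy [  90.124     0.0325 -179.9833]
red px 261 308 area 6168.5  top@z [0.6196 0.1977] minrect@.018 [0.6181 0.0676]
   rim [[0.669, 0.059], [0.651, 0.025], [0.616, 0.018], [0.58, 0.035], [0.573, 0.075], [0.601, 0.128]]
red px 498 245 area 1728.5 EDGE top@z [0.7052 0.2222] minrect@.018 [0.8508 0.138 ]
red px 261 135 area 12593.0  top@z [0.6196 0.2625] minrect@.018 [0.6199 0.242 ]
   rim [[0.653, 0.311], [0.659, 0.167], [0.586, 0.164], [0.58, 0.308]]
blue px 24 76 area 2890.0 EDGE top@z [0.5454 0.2804] minrect@.018 [0.4218 0.2961]
   rim [[0.404, 0.322], [0.442, 0.306], [0.443, 0.286], [0.432, 0.273], [0.393, 0.273]]
```

View pics/w5.png

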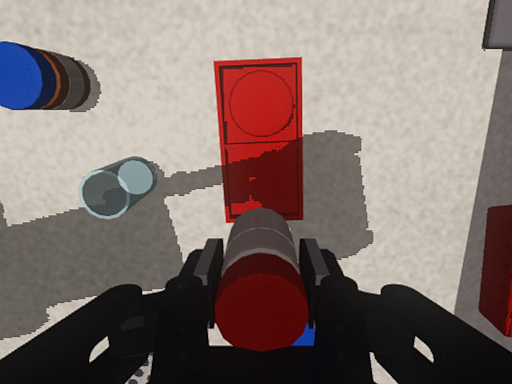

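The jar stands upright in the +y bay (262,103), and the bottle hangs upright over the −y bay. Vial seen at (118,188).

```bash
python3 -m handwheel '[{"translation":[0.005,0.001,0.03],"angular":[0,0,0],"hand":1},{"translation":[0,0,0.03],"angular":[0,0,0],"hand":1},{"translation":[0,0,0.028],"angular":[0,0,0],"hand":1},{"translation":[0,0,0.02],"angular":[0,0,0],"hand":1},{"translation":[0,0,0.01],"angular":[0,0,0],"hand":1},{"translation":[0,0,0.004],"angular":[0,0,0],"hand":1},{"translation":[0,0,0.002],"angular":[0,0,0],"hand":1},{"translation":[0,0,0],"angular":[0,0,0],"hand":1},{"translation":[0,0,0],"angular":[0,0,0],"hand":1}]'
```

```text
clock: 10.32
position: [0.6212, 0.2074, 0.0489]
ee_rot: [0.001, 0.707, 0.707, 0.001]
contact_force: [0.0, -0.7, -0.4]
width: 0.0355
gripper_force: 31.1
```

Lower 3 mm to touch, release and rise. Then go to the amber slim bottle at about (0.44, −0.105).

```bash
python3 -m handwheel '[{"translation":[0,0,0.002],"angular":[0,0,0],"hand":1},{"translation":[0,0,0.001],"angular":[0,0,0],"hand":1},{"translation":[0,0,0],"angular":[0,0,0],"hand":1},{"translation":[0,0,0],"angular":[0,0,0],"hand":1}]'
python3 -m handwheel '[{"translation":[0,0,0],"angular":[0,0,0],"hand":0.4},{"translation":[0,0,0],"angular":[0,0,0],"hand":0},{"translation":[0,0,0],"angular":[0,0,0],"hand":0},{"translation":[0,0,0],"angular":[0,0,0],"hand":0},{"translation":[0,0,0],"angular":[0,0,0],"hand":0},{"translation":[0,0,-0.02],"angular":[0,0,0],"hand":0},{"translation":[0,0,-0.035],"angular":[0,0,0],"hand":0},{"translation":[0,0,-0.035],"angular":[0,0,0],"hand":0},{"translation":[0,0,-0.035],"angular":[0,0,0],"hand":0},{"translation":[0,0,-0.025],"angular":[0,0,0],"hand":0}]'
python3 -m handwheel '[{"translation":[-0.031,-0.018,0],"angular":[0,0,0],"hand":0},{"translation":[-0.031,-0.018,0],"angular":[0,0,0],"hand":0},{"translation":[-0.031,-0.018,0],"angular":[0,0,0],"hand":0},{"translation":[-0.031,-0.018,0],"angular":[0,0,0],"hand":0},{"translation":[-0.031,-0.018,0],"angular":[0,0,0],"hand":0},{"translation":[-0.031,-0.018,0],"angular":[0,0,0],"hand":0},{"translation":[-0.031,-0.018,0],"angular":[0,0,0],"hand":0},{"translation":[-0.031,-0.018,0],"angular":[0,0,0],"hand":0},{"translation":[-0.031,-0.018,0],"angular":[0,0,0],"hand":0},{"translation":[-0.031,-0.018,0],"angular":[0,0,0],"hand":0}]'
python3 -m handwheel '[{"translation":[0,0,0],"angular":[0,0,0],"hand":0},{"translation":[0,0,0],"angular":[0,0,0],"hand":0}]'
python3 look.py w6 0.08
```

```text
clock: 10.65
position: [0.6211, 0.2078, 0.0462]
ee_rot: [0.001, 0.707, 0.707, 0.001]
contact_force: [-1.5, -0.1, 6.6]
width: 0.0354
gripper_force: 31.5
clock: 11.48
position: [0.6209, 0.2077, 0.1976]
ee_rot: [0.001, 0.707, 0.707, 0.002]
contact_force: [1.6, 1.2, 0.6]
width: 0.0854
gripper_force: 0.0
clock: 12.32
position: [0.4388, -0.1037, 0.1944]
ee_rot: [0.0, 0.707, 0.707, 0.0]
contact_force: [1.0, -0.3, -0.3]
width: 0.0856
gripper_force: 0.0
clock: 12.48
position: [0.4393, -0.1037, 0.1944]
ee_rot: [0.0, 0.709, 0.706, 0.0]
contact_force: [0.2, -1.0, -0.5]
width: 0.085
gripper_force: 0.0
t 12.5 pos [ 0.4393 -0.1037  0.1944] F [ 0.1658 -0.9646 -0.4949] w 0.08496429679419021 rpy [ 89.7624  -0.0104 179.9747]
blue px 259 199 area 1290.0  top@z [ 0.4389 -0.1089] minrect@.018 [ 0.4388 -0.1264]
blue px 477 82 area 9148.0 EDGE top@z [ 0.6018 -0.0272] minrect@.018 [ 0.6468 -0.0137]
   rim [[0.658, 0.05], [0.677, -0.087], [0.605, -0.079], [0.619, 0.051]]
yellow px 441 282 area 1307.0  top@z [ 0.6007 -0.1864] minrect@.018 [ 0.6346 -0.2326]
green px 309 268 area 1686.0  top@z [ 0.4813 -0.1708] minrect@.018 [ 0.4912 -0.2033]
```

View pics/w6.png

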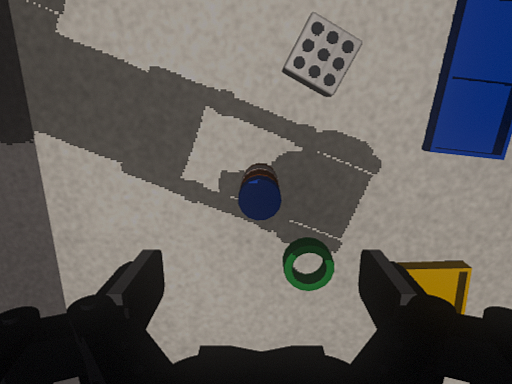

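The amber slim bottle's cap is at (259,198), with the block (322,55) and tape (308,265) clear. Grasping.

```bash
python3 -m handwheel '[{"translation":[-0.006,0,0.031],"angular":[0,0,0],"hand":0},{"translation":[0,0,0.032],"angular":[0,0,0],"hand":0},{"translation":[0,0,0.032],"angular":[0,0,0],"hand":0},{"translation":[0,0,0.032],"angular":[0,0,0],"hand":0},{"translation":[0,0,0.027],"angular":[0,0,0],"hand":0},{"translation":[0,0,0],"angular":[0,0,0],"hand":0},{"translation":[0,0,0],"angular":[0,0,0],"hand":0.4},{"translation":[0,0,0],"angular":[0,0,0],"hand":1},{"translation":[0,0,0],"angular":[0,0,0],"hand":1},{"translation":[0,0,0],"angular":[0,0,0],"hand":1}]' 30
python3 -m handwheel '[{"translation":[0,0,0],"angular":[0,0,0],"hand":1},{"translation":[0,0,0],"angular":[0,0,0],"hand":1},{"translation":[0,0,0],"angular":[0,0,0],"hand":1}]' 30
```

```text
clock: 13.37
position: [0.4415, -0.1088, 0.042]
ee_rot: [0.002, 0.707, 0.707, 0.001]
contact_force: [-0.7, -0.9, 0.5]
width: 0.0383
gripper_force: 0.5
clock: 13.62
position: [0.4411, -0.1089, 0.042]
ee_rot: [0.002, 0.707, 0.707, 0.001]
contact_force: [-0.9, 0.8, 6.1]
width: 0.0353
gripper_force: 29.5
```

```bash
python3 -m handwheel '[{"translation":[0,0,-0.02],"angular":[0,0,0],"hand":1},{"translation":[0,0,-0.037],"angular":[0,0,0],"hand":1},{"translation":[0,0,-0.037],"angular":[0,0,0],"hand":1},{"translation":[0,0,-0.037],"angular":[0,0,0],"hand":1},{"translation":[0.006,0.02,0],"angular":[0,0,0],"hand":1},{"translation":[0.011,0.036,0],"angular":[0,0,0],"hand":1},{"translation":[0.011,0.036,0],"angular":[0,0,0],"hand":1},{"translation":[0.011,0.036,0],"angular":[0,0,0],"hand":1},{"translation":[0.011,0.036,0],"angular":[0,0,0],"hand":1},{"translation":[0.011,0.036,0],"angular":[0,0,0],"hand":1}]'
python3 -m handwheel '[{"translation":[0.003,0.005,0],"angular":[0,0,0],"hand":1},{"translation":[0,0,0],"angular":[0,0,0],"hand":1},{"translation":[0,0,0],"angular":[0,0,0],"hand":1}]'
python3 look.py w7 0.205
```

```text
clock: 14.45
position: [0.6416, -0.0469, 0.1724]
ee_rot: [0.001, 0.707, 0.707, 0.0]
contact_force: [-0.1, -0.7, -0.4]
width: 0.0354
gripper_force: 30.2
clock: 14.7
position: [0.6442, -0.0444, 0.1713]
ee_rot: [-0.0, 0.707, 0.707, -0.001]
contact_force: [-0.3, 0.2, -1.2]
width: 0.0351
gripper_force: 30.3
t 14.7 pos [ 0.6442 -0.0444  0.1713] F [-0.2628  0.1924 -1.2274] w 0.035071308909084054 rpy [  90.0307    0.0117 -179.9213]
red px 508 38 area 320.5 EDGE top@z [0.7205 0.042 ] minrect@.018 [0.8462 0.0809]
blue px 261 292 area 7489.0  top@z [ 0.6452 -0.0437] minrect@.018 [ 0.6454 -0.1586]
   rim [[0.648, -0.103], [0.679, -0.121], [0.694, -0.173], [0.677, -0.208], [0.638, -0.22], [0.604, -0.197]]
blue px 266 133 area 11894.5  top@z [0.6469 0.0143] minrect@.018 [ 0.6489 -0.0072]
   rim [[0.693, 0.055], [0.677, -0.087], [0.605, -0.078], [0.621, 0.064]]
yellow px 243 342 area 644.5  top@z [ 0.6381 -0.0655] minrect@.018 [ 0.6291 -0.2182]
yellow px 480 241 area 7380.0 EDGE top@z [ 0.7242 -0.0249] minrect@.018 [ 0.8514 -0.097 ]
   rim [[0.84, -0.029], [0.874, -0.034], [0.902, -0.173], [0.839, -0.164], [0.824, -0.15]]
```

```bash
python3 -m handwheel '[{"translation":[-0.002,0,0.03],"angular":[0,0,0],"hand":1},{"translation":[0,0,0.03],"angular":[0,0,0],"hand":1},{"translation":[0,0,0.028],"angular":[0,0,0],"hand":1},{"translation":[0,0,0.02],"angular":[0,0,0],"hand":1},{"translation":[0,0,0.01],"angular":[0,0,0],"hand":1},{"translation":[0,0,0.004],"angular":[0,0,0],"hand":1},{"translation":[0,0,0.003],"angular":[0,0,0],"hand":1},{"translation":[0,0,0],"angular":[0,0,0],"hand":1},{"translation":[0,0,0],"angular":[0,0,0],"hand":1}]'
```

```text
clock: 15.5
position: [0.6459, -0.0468, 0.0479]
ee_rot: [0.001, 0.707, 0.707, 0.001]
contact_force: [0.1, 0.5, -0.4]
width: 0.0351
gripper_force: 30.4
```

```bash
python3 -m handwheel '[{"translation":[0,0,0.002],"angular":[0,0,0],"hand":1},{"translation":[0,0,0],"angular":[0,0,0],"hand":1},{"translation":[0,0,0],"angular":[0,0,0],"hand":1}]'
python3 -m handwheel '[{"translation":[0,0,0],"angular":[0,0,0],"hand":0.4},{"translation":[0,0,0],"angular":[0,0,0],"hand":0},{"translation":[0,0,0],"angular":[0,0,0],"hand":0},{"translation":[0,0,0],"angular":[0,0,0],"hand":0},{"translation":[0,0,0],"angular":[0,0,0],"hand":0},{"translation":[0,0,-0.02],"angular":[0,0,0],"hand":0},{"translation":[0,0,-0.035],"angular":[0,0,0],"hand":0},{"translation":[0,0,-0.035],"angular":[0,0,0],"hand":0},{"translation":[0,0,-0.035],"angular":[0,0,0],"hand":0},{"translation":[0,0,-0.025],"angular":[0,0,0],"hand":0}]'
python3 -m handwheel '[{"translation":[0.034,-0.0205,0],"angular":[0,0,0],"hand":0},{"translation":[0.034,-0.0205,0],"angular":[0,0,0],"hand":0},{"translation":[0.034,-0.0205,0],"angular":[0,0,0],"hand":0},{"translation":[0.034,-0.0205,0],"angular":[0,0,0],"hand":0},{"translation":[0.034,-0.0205,0],"angular":[0,0,0],"hand":0},{"translation":[0.034,-0.0205,0],"angular":[0,0,0],"hand":0},{"translation":[0.034,-0.0205,0],"angular":[0,0,0],"hand":0},{"translation":[0.034,-0.0205,0],"angular":[0,0,0],"hand":0},{"translation":[0.034,-0.0205,0],"angular":[0,0,0],"hand":0},{"translation":[0.034,-0.0205,0],"angular":[0,0,0],"hand":0}]'
python3 -m handwheel '[{"translation":[0,0,0],"angular":[0,0,0],"hand":0},{"translation":[0,0,0],"angular":[0,0,0],"hand":0}]'
python3 look.py w8 0.07
```

```text
clock: 15.75
position: [0.646, -0.0467, 0.0458]
ee_rot: [0.001, 0.707, 0.707, 0.001]
contact_force: [-1.5, -1.1, 6.3]
width: 0.0351
gripper_force: 30.0
clock: 16.58
position: [0.6459, -0.0466, 0.1976]
ee_rot: [0.002, 0.707, 0.707, 0.001]
contact_force: [-0.1, 0.2, 0.7]
width: 0.0853
gripper_force: 0.0
clock: 17.42
position: [0.4387, 0.2949, 0.1944]
ee_rot: [0.0, 0.707, 0.707, 0.0]
contact_force: [1.0, 0.4, 0.1]
width: 0.0852
gripper_force: 0.0
clock: 17.58
position: [0.4387, 0.295, 0.1943]
ee_rot: [0.0, 0.706, 0.709, -0.0]
contact_force: [-0.3, -0.3, 1.1]
width: 0.0855
gripper_force: 0.0
t 17.6 pos [0.4387 0.295  0.1943] F [-0.2637 -0.3422  1.0685] w 0.08545548366948415 rpy [ 90.2532   0.0122 179.9954]
red px 468 297 area 990.5  top@z [0.6314 0.1933] minrect@.018 [0.6692 0.1605]
red px 444 215 area 5223.5  top@z [0.5948 0.2735] minrect@.018 [0.6334 0.2471]
   rim [[0.651, 0.311], [0.684, 0.246], [0.658, 0.196], [0.613, 0.176], [0.584, 0.203], [0.579, 0.306]]
blue px 266 193 area 2020.0  top@z [0.4435 0.2922] minrect@.018 [0.4448 0.2786]
```

View pics/w8.png

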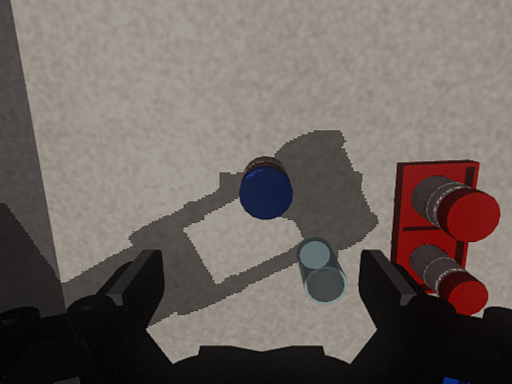

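The amber wide cap is at (266,192). The vial is beside it (rim 325,285; base 314,253) and out of the finger path, and both red containers stand in their bays. Grasping.

```bash
python3 -m handwheel '[{"translation":[-0.003,0.003,0.034],"angular":[0,0,0],"hand":0},{"translation":[0,0,0.034],"angular":[0,0,0],"hand":0},{"translation":[0,0,0.034],"angular":[0,0,0],"hand":0},{"translation":[0,0,0.034],"angular":[0,0,0],"hand":0},{"translation":[0,0,0.028],"angular":[0,0,0],"hand":0},{"translation":[0,0,0],"angular":[0,0,0],"hand":0},{"translation":[0,0,0],"angular":[0,0,0],"hand":0.3},{"translation":[0,0,0],"angular":[0,0,0],"hand":1},{"translation":[0,0,0],"angular":[0,0,0],"hand":1},{"translation":[0,0,0],"angular":[0,0,0],"hand":1}]' 30
python3 -m handwheel '[{"translation":[0,0,0],"angular":[0,0,0],"hand":1},{"translation":[0,0,0],"angular":[0,0,0],"hand":1},{"translation":[0,0,0],"angular":[0,0,0],"hand":1},{"translation":[0,0,0],"angular":[0,0,0],"hand":1}]' 30
python3 - <<'E'
from h import *
st=dict(position=np.array([.4387,.295,.1943]),ee_rot=np.array([0,.706,.709,0]));st["ee_rot"]=R.from_euler("ZYX",[90.25,.01,179.99],degrees=True).as_quat(scalar_first=True)
C=cam("wrist",st)
print(plane(C,(314,253),0.003),plane(C,(325,285),.07))
E
```

```text
clock: 18.47
position: [0.4448, 0.291, 0.0325]
ee_rot: [0.001, 0.707, 0.707, 0.002]
contact_force: [0.2, 0.2, 1.4]
width: 0.0453
gripper_force: 30.7
clock: 18.8
position: [0.4448, 0.291, 0.0325]
ee_rot: [0.001, 0.707, 0.707, 0.002]
contact_force: [0.5, -1.3, 6.5]
width: 0.0451
gripper_force: 31.2
[0.4988 0.2059 0.003 ] [0.4984 0.2056 0.07  ]
```

```bash
python3 -m handwheel '[{"translation":[0,0,-0.02],"angular":[0,0,0],"hand":1},{"translation":[0,0,-0.04],"angular":[0,0,0],"hand":1},{"translation":[0,0,-0.04],"angular":[0,0,0],"hand":1},{"translation":[0,0,-0.04],"angular":[0,0,0],"hand":1},{"translation":[-0.015,0.012,0],"angular":[0,0,0],"hand":1},{"translation":[-0.028,0.022,0],"angular":[0,0,0],"hand":1},{"translation":[-0.028,0.022,0],"angular":[0,0,0],"hand":1},{"translation":[-0.028,0.022,0],"angular":[0,0,0],"hand":1},{"translation":[-0.028,0.022,0],"angular":[0,0,0],"hand":1},{"translation":[-0.028,0.022,0],"angular":[0,0,0],"hand":1}]'
python3 -m handwheel '[{"translation":[-0.028,0.022,0],"angular":[0,0,0],"hand":1},{"translation":[-0.028,0.022,0],"angular":[0,0,0],"hand":1},{"translation":[-0.028,0.022,0],"angular":[0,0,0],"hand":1},{"translation":[-0.02,0.014,0],"angular":[0,0,0],"hand":1},{"translation":[-0.008,0.006,0],"angular":[0,0,0],"hand":1},{"translation":[0,0,0],"angular":[0,0,0],"hand":1},{"translation":[0,0,0],"angular":[0,0,0],"hand":1}]'
python3 look.py w9 0.205
```

```text
clock: 19.63
position: [0.5657, 0.1342, 0.1713]
ee_rot: [0.0, 0.707, 0.707, 0.001]
contact_force: [0.5, 1.0, -0.8]
width: 0.0452
gripper_force: 31.3
clock: 20.22
position: [0.6502, 0.0241, 0.1704]
ee_rot: [-0.001, 0.707, 0.707, 0.0]
contact_force: [0.3, -0.6, -1.7]
width: 0.045
gripper_force: 31.3
t 20.2 pos [0.6502 0.0241 0.1704] F [ 0.3243 -0.6139 -1.7007] w 0.04498448281693885 rpy [  89.9677   -0.0695 -179.94  ]
red px 224 6 area 1051.0 EDGE top@z [0.6392 0.1206] minrect@.018 [0.6228 0.1689]
blue px 261 288 area 11651.5  top@z [0.6512 0.0271] minrect@.018 [ 0.652  -0.0847]
   rim [[0.668, -0.02], [0.699, -0.046], [0.712, -0.112], [0.666, -0.157], [0.62, -0.151], [0.591, -0.114]]
blue px 263 171 area 4383.0  top@z [0.6513 0.069 ] minrect@.018 [0.6536 0.0231]
   rim [[0.621, 0.064], [0.692, 0.056], [0.686, -0.006], [0.612, -0.014]]
yellow px 482 283 area 4990.5 EDGE top@z [0.7329 0.0285] minrect@.018 [ 0.8689 -0.0861]
   rim [[0.841, -0.026], [0.894, -0.04], [0.914, -0.153], [0.835, -0.096]]
```

View pics/w9.png

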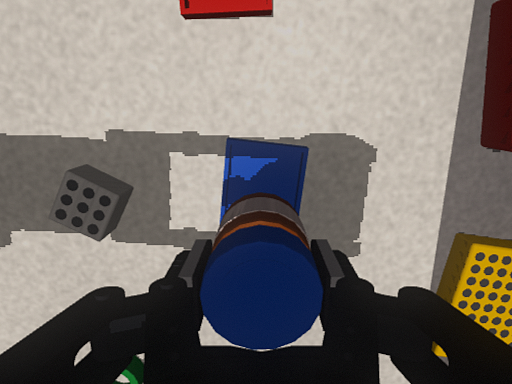

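The amber jar is upright over the blue +y bay, with the bay's far rim at about (265,143). Lowering.

```bash
python3 -m handwheel '[{"translation":[-0.001,0.002,0.03],"angular":[0,0,0],"hand":1},{"translation":[0,0,0.03],"angular":[0,0,0],"hand":1},{"translation":[0,0,0.03],"angular":[0,0,0],"hand":1},{"translation":[0,0,0.024],"angular":[0,0,0],"hand":1},{"translation":[0,0,0.012],"angular":[0,0,0],"hand":1},{"translation":[0,0,0.005],"angular":[0,0,0],"hand":1},{"translation":[0,0,0.003],"angular":[0,0,0],"hand":1},{"translation":[0,0,0],"angular":[0,0,0],"hand":1},{"translation":[0,0,0],"angular":[0,0,0],"hand":1}]'
```

```text
clock: 21.02
position: [0.6544, 0.0228, 0.0381]
ee_rot: [0.001, 0.707, 0.707, 0.001]
contact_force: [0.5, -1.0, -1.0]
width: 0.0455
gripper_force: 31.5
```

```bash
python3 -m handwheel '[{"translation":[0,0,0.002],"angular":[0,0,0],"hand":1},{"translation":[0,0,0],"angular":[0,0,0],"hand":1},{"translation":[0,0,0],"angular":[0,0,0],"hand":1}]'
python3 -m handwheel '[{"translation":[0,0,0],"angular":[0,0,0],"hand":0.3},{"translation":[0,0,0],"angular":[0,0,0],"hand":0},{"translation":[0,0,0],"angular":[0,0,0],"hand":0},{"translation":[0,0,0],"angular":[0,0,0],"hand":0},{"translation":[0,0,0],"angular":[0,0,0],"hand":0},{"translation":[0,0,-0.02],"angular":[0,0,0],"hand":0},{"translation":[0,0,-0.035],"angular":[0,0,0],"hand":0},{"translation":[0,0,-0.035],"angular":[0,0,0],"hand":0},{"translation":[0,0,-0.035],"angular":[0,0,0],"hand":0},{"translation":[0,0,-0.035],"angular":[0,0,0],"hand":0}]'
python3 -m handwheel '[{"translation":[0.026,-0.022,0],"angular":[0,0,0],"hand":0},{"translation":[0.026,-0.022,0],"angular":[0,0,0],"hand":0},{"translation":[0.026,-0.022,0],"angular":[0,0,0],"hand":0},{"translation":[0.026,-0.022,0],"angular":[0,0,0],"hand":0},{"translation":[0.026,-0.022,0],"angular":[0,0,0],"hand":0},{"translation":[0.026,-0.022,0],"angular":[0,0,0],"hand":0},{"translation":[0.027,-0.024,0],"angular":[0,0,0],"hand":0},{"translation":[0,0,0],"angular":[0,0,0],"hand":0},{"translation":[0,0,0],"angular":[0,0,0],"hand":0}]' 25
python3 look.py w10 0.07
```

```text
clock: 21.27
position: [0.6548, 0.0225, 0.0366]
ee_rot: [0.002, 0.707, 0.707, 0.002]
contact_force: [-0.2, 0.2, 6.2]
width: 0.0454
gripper_force: 31.7
clock: 22.1
position: [0.6527, 0.0225, 0.1957]
ee_rot: [-0.0, 0.707, 0.707, -0.0]
contact_force: [1.4, 1.2, 0.1]
width: 0.0855
gripper_force: 0.0
clock: 22.85
position: [0.4958, 0.2067, 0.1945]
ee_rot: [0.0, 0.706, 0.708, 0.0]
contact_force: [0.4, 0.1, -0.1]
width: 0.0852
gripper_force: 0.0
t 22.9 pos [0.4958 0.2067 0.1945] F [ 0.431   0.119  -0.0769] w 0.08520060575995055 rpy [ 90.1889   0.0059 179.9887]
red px 393 141 area 12551.0  top@z [0.6033 0.2482] minrect@.018 [0.6292 0.2406]
   rim [[0.653, 0.31], [0.671, 0.28], [0.673, 0.174], [0.654, 0.161], [0.587, 0.165], [0.58, 0.306]]
```

View pics/w10.png

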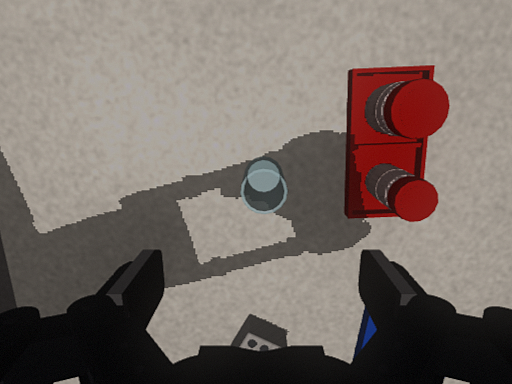

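The vial's rim is centred at (264,190), 21 mm+ clear of the red tray on the finger line. Grasping it with a lighter grip.

```bash
python3 -m handwheel '[{"translation":[-0.001,0.001,0.034],"angular":[0,0,0],"hand":0},{"translation":[0,0,0.034],"angular":[0,0,0],"hand":0},{"translation":[0,0,0.034],"angular":[0,0,0],"hand":0},{"translation":[0,0,0.034],"angular":[0,0,0],"hand":0},{"translation":[0,0,0.027],"angular":[0,0,0],"hand":0},{"translation":[0,0,0],"angular":[0,0,0],"hand":0},{"translation":[0,0,0],"angular":[0,0,0],"hand":0.4},{"translation":[0,0,0],"angular":[0,0,0],"hand":1},{"translation":[0,0,0],"angular":[0,0,0],"hand":1},{"translation":[0,0,0],"angular":[0,0,0],"hand":1}]' 22
python3 -m handwheel '[{"translation":[0,0,0],"angular":[0,0,0],"hand":1},{"translation":[0,0,0],"angular":[0,0,0],"hand":1},{"translation":[0,0,0],"angular":[0,0,0],"hand":1},{"translation":[0,0,0],"angular":[0,0,0],"hand":1}]' 22
```

```text
clock: 23.73
position: [0.4998, 0.2047, 0.0334]
ee_rot: [0.001, 0.707, 0.707, 0.002]
contact_force: [0.0, -1.1, 7.5]
width: 0.0399
gripper_force: 21.1
clock: 24.07
position: [0.4999, 0.2047, 0.0334]
ee_rot: [0.001, 0.707, 0.707, 0.002]
contact_force: [0.4, -1.7, 5.8]
width: 0.0402
gripper_force: 22.2
```

```bash
python3 -m handwheel '[{"translation":[0,0,-0.03],"angular":[0,0,0],"hand":1},{"translation":[0,0,-0.04],"angular":[0,0,0],"hand":1},{"translation":[0,0,-0.04],"angular":[0,0,0],"hand":1},{"translation":[0,0,-0.03],"angular":[0,0,0],"hand":1},{"translation":[-0.02,0.005,0],"angular":[0,0,0],"hand":1},{"translation":[-0.037,0.011,0],"angular":[0,0,0],"hand":1},{"translation":[-0.037,0.011,0],"angular":[0,0,0],"hand":1},{"translation":[-0.037,0.011,0],"angular":[0,0,0],"hand":1},{"translation":[-0.037,0.011,0],"angular":[0,0,0],"hand":1},{"translation":[-0.037,0.011,0],"angular":[0,0,0],"hand":1}]'
python3 -m handwheel '[{"translation":[-0.037,0.011,0],"angular":[0,0,0],"hand":1},{"translation":[-0.037,0.011,0],"angular":[0,0,0],"hand":1},{"translation":[-0.037,0.011,0],"angular":[0,0,0],"hand":1},{"translation":[-0.037,0.011,0],"angular":[0,0,0],"hand":1},{"translation":[-0.037,0.011,0],"angular":[0,0,0],"hand":1},{"translation":[-0.037,0.011,0],"angular":[0,0,0],"hand":1},{"translation":[-0.02,0.004,0],"angular":[0,0,0],"hand":1},{"translation":[0,0,0],"angular":[0,0,0],"hand":1},{"translation":[0,0,0],"angular":[0,0,0],"hand":1}]'
python3 look.py w11 0.22
```

```text
clock: 24.9
position: [0.5582, -0.002, 0.1722]
ee_rot: [0.001, 0.707, 0.707, 0.001]
contact_force: [-0.2, 0.4, 0.2]
width: 0.0402
gripper_force: 22.7
clock: 25.65
position: [0.6278, -0.2435, 0.1712]
ee_rot: [-0.0, 0.708, 0.706, 0.0]
contact_force: [0.2, 0.9, -0.8]
width: 0.0402
gripper_force: 22.7
t 25.6 pos [ 0.6278 -0.2435  0.1712] F [ 0.197   0.867  -0.7711] w 0.0401745349492696 rpy [  89.88     -0.0354 -179.9944]
yellow px 263 171 area 4673.5  top@z [ 0.6293 -0.1953] minrect@.018 [ 0.6296 -0.2397]
   rim [[0.666, -0.204], [0.667, -0.277], [0.594, -0.278], [0.593, -0.205]]
green px 103 136 area 2780.0  top@z [ 0.5841 -0.1833] minrect@.018 [ 0.4883 -0.2004]
   rim [[0.48, -0.176], [0.513, -0.19], [0.514, -0.207], [0.498, -0.226], [0.472, -0.222], [0.462, -0.206]]
```

View pics/w11.png

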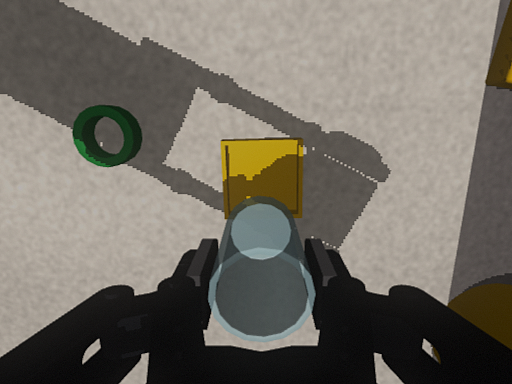

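The vial is upright over the yellow tray, whose corners give a centre of (0.630, −0.241). Lowering.

```bash
python3 -m handwheel '[{"translation":[0.002,0.001,0.03],"angular":[0,0,0],"hand":1},{"translation":[0,0,0.03],"angular":[0,0,0],"hand":1},{"translation":[0,0,0.03],"angular":[0,0,0],"hand":1},{"translation":[0,0,0.024],"angular":[0,0,0],"hand":1},{"translation":[0,0,0.012],"angular":[0,0,0],"hand":1},{"translation":[0,0,0.005],"angular":[0,0,0],"hand":1},{"translation":[0,0,0.002],"angular":[0,0,0],"hand":1},{"translation":[0,0,0],"angular":[0,0,0],"hand":1},{"translation":[0,0,0],"angular":[0,0,0],"hand":1}]'
```

```text
clock: 26.45
position: [0.6302, -0.2408, 0.0402]
ee_rot: [0.002, 0.707, 0.707, 0.001]
contact_force: [-0.4, -0.1, -0.5]
width: 0.0403
gripper_force: 22.7
```

```bash
python3 -m handwheel '[{"translation":[0,0,0.002],"angular":[0,0,0],"hand":1},{"translation":[0,0,0.001],"angular":[0,0,0],"hand":1},{"translation":[0,0,0],"angular":[0,0,0],"hand":1},{"translation":[0,0,0],"angular":[0,0,0],"hand":1}]'
python3 -m handwheel '[{"translation":[0,0,0],"angular":[0,0,0],"hand":0.3},{"translation":[0,0,0],"angular":[0,0,0],"hand":0},{"translation":[0,0,0],"angular":[0,0,0],"hand":0},{"translation":[0,0,0],"angular":[0,0,0],"hand":0},{"translation":[0,0,0],"angular":[0,0,0],"hand":0},{"translation":[0,0,-0.02],"angular":[0,0,0],"hand":0},{"translation":[0,0,-0.035],"angular":[0,0,0],"hand":0},{"translation":[0,0,-0.035],"angular":[0,0,0],"hand":0},{"translation":[0,0,-0.04],"angular":[0,0,0],"hand":0},{"translation":[0,0,-0.04],"angular":[0,0,0],"hand":0}]'
python3 -m handwheel '[{"translation":[0,-0.035,-0.015],"angular":[0,0,0],"hand":0},{"translation":[0,-0.035,-0.015],"angular":[0,0,0],"hand":0},{"translation":[0,-0.035,-0.01],"angular":[0,0,0],"hand":0},{"translation":[0,-0.035,0],"angular":[0,0,0],"hand":0},{"translation":[0,-0.035,0],"angular":[0,0,0],"hand":0},{"translation":[0,0,0],"angular":[0,0,0],"hand":0},{"translation":[0,0,0],"angular":[0,0,0],"hand":0},{"translation":[0,0,0],"angular":[0,0,0],"hand":0}]'
python3 - <<'E'
from h import *
a=[cv2.cvtColor(manip.get_image(n),cv2.COLOR_RGB2BGR) for n in("scene","side")]
a=[a[0][100:310,120:420],a[1][100:340,180:420]]
cv2.imwrite("pics/end.png",np.hstack([cv2.resize(i,(400,400*i.shape[0]//i.shape[1]))[:280] if 0 else cv2.resize(i,(400,300)) for i in a]))
E
```

```text
clock: 26.78
position: [0.6301, -0.2411, 0.0374]
ee_rot: [0.002, 0.707, 0.707, 0.001]
contact_force: [-0.8, 0.8, 4.5]
width: 0.0402
gripper_force: 23.0
clock: 27.62
position: [0.6285, -0.2402, 0.2064]
ee_rot: [-0.001, 0.707, 0.707, -0.0]
contact_force: [0.6, -0.9, 0.4]
width: 0.0854
gripper_force: 0.0
clock: 28.28
position: [0.4546, -0.2408, 0.2457]
ee_rot: [0.001, 0.707, 0.707, 0.0]
contact_force: [0.5, -0.3, -0.4]
width: 0.0856
gripper_force: 0.0
```

View pics/end.png

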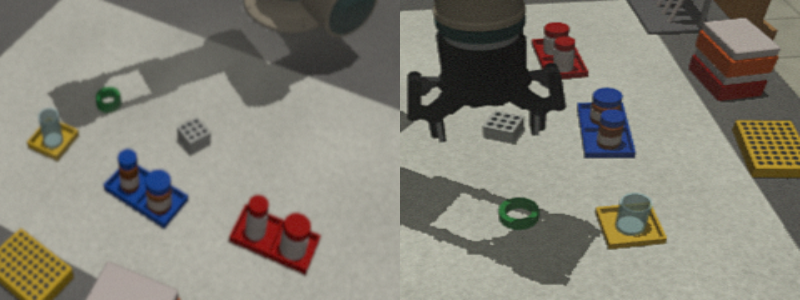

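All five containers stand upright in their bays in both views: vial in yellow at (52,128), blue pair at (130–160,180), red pair at (260–295,230). The cold block and tape are where they were, and the gripper is clear.

```bash
python3 -c "
from rig import manip
print(manip.sign_off())"
```

```text
the job is handed in; nothing more can be done
None
```

The job is handed in at about 28 s: the final pictures show both red-capped containers upright in the red tray, both blue-capped in the blue tray (one per bay) and the vial in the yellow tray, with the cold block and tape not moved.

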